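# Sort three microscope objectives back into their own storage bases

### The job

The microscope objectives with the red, yellow and blue colour rings were put back into one another's storage bases: move each into the base of its own colour, upright and fully down in the cup. Use the empty dark grey base to park one on the way; never stand or lay an objective on the mat or the bench, and tip none over. The white-ringed objective is already right: leave it and the oil bottle alone.

Things in the scene. Friction and masses are not known exactly. Their poses are not given: they have to be found in the camera images.
- objective_red: Chrome objective, lens up, red colour ring. Origin: centre of its underside; z up, its axis. Thread 25 mm wide (z 0 to 4), widening to a straight barrel 32 mm wide, z 8 to 40 (grip with the TCP at z about 34: fingertips clear the base), sloping red ring z 35 to 46, nose tip 21 mm wide; 51 mm tall, 0.14 kg. At the start it stands in a base of another colour.
- objective_yellow: Chrome objective, lens up, yellow colour ring. Origin: centre of its underside; z up, its axis. Thread 25 mm wide (z 0 to 4), widening to a straight barrel 32 mm wide, z 8 to 40 (grip with the TCP at z about 34: fingertips clear the base), sloping yellow ring z 35 to 46, nose tip 17 mm wide; 54 mm tall, 0.14 kg. At the start it stands in a base of another colour.
- objective_blue: Chrome objective, lens up, blue colour ring. Origin: centre of its underside; z up, its axis. Thread 25 mm wide (z 0 to 4), widening to a straight barrel 32 mm wide, z 8 to 40 (grip with the TCP at z about 34: fingertips clear the base), sloping blue ring z 35 to 46, nose tip 11 mm wide; 60 mm tall, 0.14 kg. At the start it stands in a base of another colour.
- objective_white: Chrome objective, lens up, white colour ring. Origin: centre of its underside; z up, its axis. Thread 25 mm wide (z 0 to 4), widening to a straight barrel 32 mm wide, z 8 to 40 (grip with the TCP at z about 34: fingertips clear the base), sloping white ring z 35 to 46, nose tip 8 mm wide; 63 mm tall, 0.14 kg. It stands in its own white base and is to be left there.
- base_red: Red round storage base, fixed, on a 3 mm grey-green bench mat. Origin: centre of its underside, z up. 57 mm wide at the foot, 17 mm tall; open cup: flat floor 6 mm above the origin, 41 mm wide there, flaring to 54 mm inside (62 outside) at the top, leads an objective to the middle (4 mm play). Seated, the objective's origin is 6 mm above the base's. Home of the red-ringed objective.
- base_yellow: Yellow round storage base, fixed, on a 3 mm grey-green bench mat. Origin: centre of its underside, z up. 57 mm wide at the foot, 17 mm tall; open cup: flat floor 6 mm above the origin, 41 mm wide there, flaring to 54 mm inside (62 outside) at the top, leads an objective to the middle (4 mm play). Seated, the objective's origin is 6 mm above the base's. Home of the yellow-ringed objective.
- base_blue: Blue round storage base, fixed, on a 3 mm grey-green bench mat. Origin: centre of its underside, z up. 57 mm wide at the foot, 17 mm tall; open cup: flat floor 6 mm above the origin, 41 mm wide there, flaring to 54 mm inside (62 outside) at the top, leads an objective to the middle (4 mm play). Seated, the objective's origin is 6 mm above the base's. Home of the blue-ringed objective.
- base_grey: Dark grey round storage base, fixed, on a 3 mm grey-green bench mat. Origin: centre of its underside, z up. 57 mm wide at the foot, 17 mm tall; open cup: flat floor 6 mm above the origin, 41 mm wide there, flaring to 54 mm inside (62 outside) at the top, leads an objective to the middle (4 mm play). Seated, the objective's origin is 6 mm above the base's. Spare, empty at the start.
- base_white: White round storage base, fixed, on a 3 mm grey-green bench mat. Origin: centre of its underside, z up. 57 mm wide at the foot, 17 mm tall; open cup: flat floor 6 mm above the origin, 41 mm wide there, flaring to 54 mm inside (62 outside) at the top, leads an objective to the middle (4 mm play). Seated, the objective's origin is 6 mm above the base's. Home of the white-ringed objective.
- oil_bottle: Small brown dropper bottle with black teat (immersion oil), 30 mm across, 89 mm tall, standing loose at the right end of the mat; origin at the centre of its underside. To be left alone.

How it is judged:
By the outcome, as a careful person would: the job done as asked, in the order asked, and still so for the second after the job is handed in, with the robot touching nothing.
It also fails if it takes over 134 s, if anything falls off the work surface, if the arm or the gripper's body presses on something with over 40 N, if the wrist force passes 120 N, or if a joint passes its speed limit or range.

### The arm

A 6-joint arm with a two-finger parallel gripper is mounted at the origin on a cart in front of the work surface, level with it; the furniture and walls round the work are solid. World frame = base frame: x ahead of the robot, y to its left, z up, the work surface at z = 0. Lengths are in m, angles in degrees, forces in N, time in s.
With the tool pointing down it reaches from about 0.375 to 0.9 m from the base axis. Payload 3.1 kg.
Tool frame: the origin (TCP) lies between the finger pads, 19 mm behind the fingertips; this is the grasp point; z points along the fingers, y is the line along which they close (so a half turn about z gives the same grasp; the last joint's range is limited). The gripper opens to 87 mm and grips with 3 to 60 N. Pads are 19 mm wide; open, the fingers measure 117 mm over their backs; the gripper's body (75 mm by 190 mm) begins 51 mm behind the grasp point.
Start: joints at [60.762, 30.224, 82.088, -0, 67.689, -10.227], TCP at [0.204, 0.591, 0.241] pointing down, gripper open.
Joint ranges: [-176.69, 176.69], [-43.24, 126.21], [12.49, 139.97], [-82, 262], [0, 151.66], [-163.58, 163.58]. Speed limits (degrees/s): [159.86, 159.86, 180, 180, 180, 180].

### API

Orientations are given as a 3x3 rotation matrix whose columns are the frame's x, y, z axes.
In Python, from rig import bot, imaging, finder gives the robot as it stands. The module is installed in compiled form; this text tells all that it offers.
- The arm moves only by the tool play_rows, never from a script. Its argument "motion" is a list that holds one entry, the list of rows, each a list of 6 numbers: the shift along the tool's x, y, z in m, then the turn, a rotation vector about the tool's x, y, z in degrees. In form: [[[dx, dy, dz, wx, wy, wz], ...]]. A call has 1 to 8 rows; each row is the pose to reach, as a shift and turn from the pose commanded when the call began, along the tool's axes at that moment; what a row does not reach only later rows make up. A row lasts 1/12 s, in which the tool goes at most 41.7 mm and 7.16 degrees, less where a joint would pass 70% of its speed; a pose out of reach is approached as far as the arm can. A call with a gripper value outside its range is refused whole. "fingers" is the finger opening in m, from 0 to 0.087, set as the call begins (left out, the last holds). The fingers move at their own pace and stop on an object; the grip force is fixed at half the most. Time passes only in rows, so rows that repeat a pose let the fingers close. It gives the time, the measured TCP pose, the force, the opening and the grip force at its end, in the units of the state.
- bot.read_state(): the state, without advancing time (a new reading comes with each control period).
- imaging.capture(name): name is "scene" or "top"; returns a dict with "frame" (384x512x3 uint8, red, green, blue), "camera_matrix" (3x3 intrinsics, pixels), "R" (3x3) and "t" (3): a world point X has camera coordinates R X + t. Camera axes: x right, y down, z forward; pixel columns grow to the right and rows downward; lengths in m; the calibration is good to about 2 mm. A picture is of the moment at which its call begins. There is no depth.
- bot.hand_in(): hands the job in; it is judged then, once.
Trained networks look in the newest picture that a camera, given by its name, has taken for a name from the list of things; names that differ only in an ending like _2 or _b are one class to them, and where a whole thing is asked for, a point or a joint stands for the part that bears it (a point fixed in the world has none). Each returns a list of dicts, best first, with "confidence" (0 to 1); they miss things now and then, are a little off and sometimes report something else, mostly with a low value. They report only what shows in the picture. A call takes as long as a camera call.
- finder.recognise(camera, name): "at" ([x, y, z] in m, in world coordinates, good to about 4 mm: the middle of the surface that is visible of it).
- finder.outline_of(camera, name): "pixels" (384x512 bool, what is visible of it).
The state is a dict: "time_s": time; "joint_positions": joint angles; "qvel": joint speeds; "tau": joint torques, N m; "position": TCP position; "tcp_rot": TCP orientation; "force": force on the tool from outside, world axes, zero at the start; "moment": the same for the moment, N m; "opening": opening from 0.0 (shut) to 1.0 (fully open); "grasp_force": force on a finger pad.
Only numpy, scipy, OpenCV 4.12 (cv2) and the standard library are available. Lean on these libraries where they do the work, as an engineer would, in place of code of your own. Each camera call takes 0.05 s, during which the arm holds its last target. There are 200 camera calls.

## Working session

There is one attempt and no reset: what is moved stays moved. The work goes in short steps, Python scripts to look and compute and a tool call to move; the robot and the scene stay as the last step left them, time stands still between calls to the robot, and variables do not carry over. Pictures are saved under pics/ and viewed, at most 14 in all, crops included, and the job is handed in when it is done.

Besides the shell and the picture viewer there is one more tool, called after ">>>" as name(argument=value, ...) on one line, values as JSON. play_rows: Moves the arm, as the interface text tells. Its arguments: {"type":"object","properties":{"motion":{"type":"array"},"fingers":{"type":"number"}},"required":["motion"]}

```bash
mkdir -p pics; python3 - <<'E'
from rig import bot, imaging, finder
import cv2, numpy as np
s=bot.read_state()
print(s['time_s'],s['position'],np.round(s['tcp_rot'],3).tolist(),s['opening'])
for c in('scene','top'):
    d=imaging.capture(c); cv2.imwrite(f'pics/{c}0.png',d['frame'][:,:,::-1])
    print(c,d['camera_matrix'].tolist(),np.round(-d['R'].T@d['t'],3))
    for n in ['objective_red','objective_yellow','objective_blue','objective_white','base_red','base_yellow','base_blue','base_grey','base_white','oil_bottle']:
        print(n,[(np.round(r['at'],3).tolist(),round(r['confidence'],2)) for r in finder.recognise(c,n)[:2]])
E
```

```text
0.0 [0.20323524 0.59031366 0.24031269] [[-0.945, 0.326, -0.001], [0.326, 0.945, -0.002], [0.0, -0.002, -1.0]] 1.0033239036557235
scene [[476.8740082475158, 0.0, 258.80294014966563], [0.0, 476.8740082475158, 190.58428449041128], [0.0, 0.0, 1.0]] [-0.131  0.621  0.525]
objective_red [([0.418, -0.218, 0.039], 0.58)]
objective_yellow [([0.586, 0.1, 0.04], 0.57)]
objective_blue [([0.46, 0.207, 0.038], 0.97), ([0.595, -0.103, 0.043], 0.5)]
objective_white [([0.594, -0.104, 0.043], 0.66)]
base_red [([0.456, 0.207, 0.01], 0.72), ([0.414, -0.214, 0.013], 0.27)]
base_yellow [([0.413, -0.215, 0.011], 0.75), ([0.596, -0.103, 0.042], 0.66)]
base_blue [([0.585, 0.105, 0.011], 0.64)]
base_grey [([0.446, 0.03, 0.008], 0.92)]
base_white [([0.591, -0.097, 0.012], 0.76)]
oil_bottle [([0.6, -0.239, 0.038], 0.87)]
top [[458.90674427421305, 0.0, 257.26173373581673], [0.0, 458.90674427421305, 191.5365196977849], [0.0, 0.0, 1.0]] [ 0.349 -0.029  1.154]
objective_red []
objective_yellow [([0.593, 0.089, 0.052], 0.71), ([0.468, 0.192, 0.019], 0.39)]
objective_blue [([0.466, 0.193, 0.049], 0.45)]
objective_white [([0.601, -0.104, 0.05], 0.67)]
base_red []
base_yellow [([0.426, -0.222, 0.018], 0.84), ([0.603, -0.113, 0.019], 0.18)]
base_blue [([0.591, 0.09, 0.017], 0.56)]
base_grey [([0.451, 0.026, 0.014], 0.78)]
base_white [([0.602, -0.112, 0.02], 0.83)]
oil_bottle [([0.599, -0.243, 0.046], 0.71)]
```

```bash
python3 - <<'E'
import cv2
for c in('scene','top'):
    i=cv2.imread(f'pics/{c}0.png'); cv2.imwrite(f'pics/{c}0b.png',cv2.resize(i,(800,600)))
E
```

```text
(no output)
```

View pics/scene0b.png

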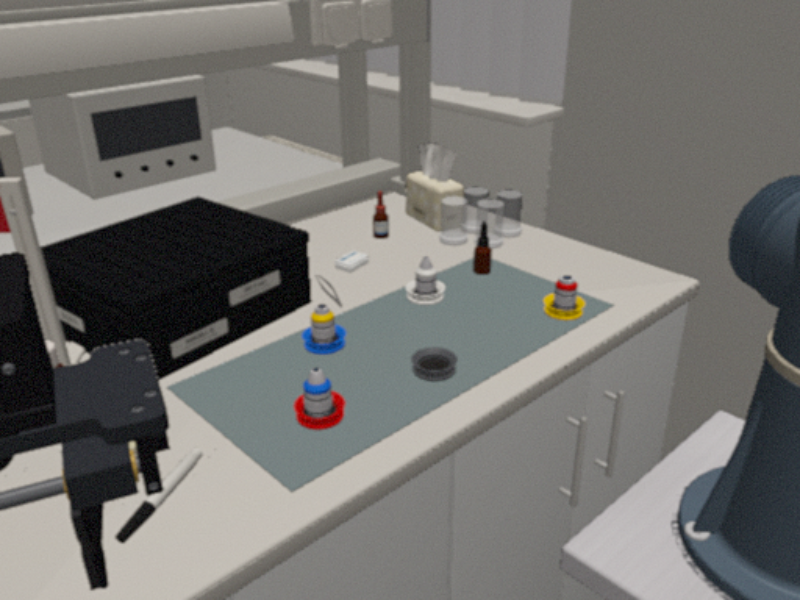

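View pics/top0b.png

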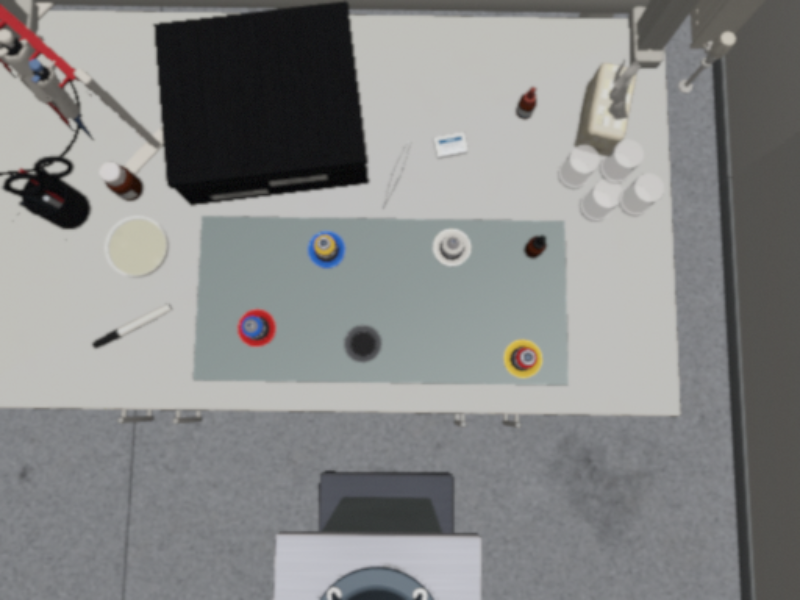

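The three objectives sit in a cycle: blue in the red base (257,328 px in the top view), yellow in the blue base (326,250) and red in the yellow base (523,358). The grey base (363,343) is empty. Next I'll measure the base centres precisely.

```bash
cat > loc.py <<'E'
from rig import bot, imaging, finder
import cv2, numpy as np
def ray(d,uv,z):
    K,R,t=map(np.array,(d['camera_matrix'],d['R'],d['t'])); c=-R.T@t
    w=R.T@np.linalg.solve(K,[uv[0],uv[1],1]); return c+w*(z-c[2])/w[2]
def proj(d,X):
    K,R,t=map(np.array,(d['camera_matrix'],d['R'],d['t'])); p=K@(R@X+t); return p[:2]/p[2]
HUE={'red':(172,8),'yellow':(22,34),'blue':(100,125)}
def mask(d,col,xy,r):
    h=cv2.cvtColor(d['frame'],cv2.COLOR_RGB2HSV)
    if col=='grey': m=h[...,2]<75
    else:
        a,b=HUE[col]; H=h[...,0]; m=((H>=a)|(H<=b) if a>b else (H>=a)&(H<=b))&(h[...,1]>110)
    u=proj(d,np.array([*xy,.02])); yy,xx=np.mgrid[:384,:512]
    return m&(np.hypot(xx-u[0],yy-u[1])<r)
E
python3 - <<'E'
from loc import *
G={'red':(.464,.2),'blue':(.588,.095),'yellow':(.42,-.218),'grey':(.45,.026)}
for c in('top','scene'):
    d=imaging.capture(c)
    for n,g in G.items():
        m=mask(d,n,g,26); pts=np.argwhere(m)[:,::-1].astype(np.float32)
        h=cv2.convexHull(pts)
        w=np.array([ray(d,p[0],.020)[:2] for p in h],np.float32)
        (cx,cy),r=cv2.minEnclosingCircle(w)
        print(c,n,len(pts),'mec',round(cx,4),round(cy,4),'r',round(r,4),'bbox',w.min(0),w.max(0))
E
```

```text
top red 236 mec 0.4672 0.1976 r 0.0301 bbox [0.43878436 0.16973716] [0.4962785  0.22731048]
top blue 228 mec 0.5959 0.0911 r 0.0303 bbox [0.5659184  0.06144369] [0.62526727 0.11969931]
top yellow 235 mec 0.424 -0.2247 r 0.0294 bbox [ 0.39468294 -0.25374854] [ 0.45152307 -0.19680306]
top grey 236 mec 0.4441 0.028 r 0.0217 bbox [0.423547   0.00836391] [0.46337613 0.04823326]
scene red 384 mec 0.4569 0.2042 r 0.0384 bbox [0.42169595 0.1696421 ] [0.49515963 0.23853126]
scene blue 275 mec 0.6201 0.0849 r 0.0797 bbox [0.54725224 0.04747174] [0.6903897  0.13508736]
scene yellow 231 mec 0.4145 -0.2087 r 0.0421 bbox [ 0.37996435 -0.25068304] [ 0.45285574 -0.17119704]
scene grey 314 mec 0.4286 0.044 r 0.031 bbox [0.40126216 0.01348287] [0.45737472 0.07345106]
```

```bash
python3 - <<'E'
from loc import *
G={'red':(.467,.198),'blue':(.5955,.0907),'yellow':(.4238,-.2250),'grey':(.449,.0265)}
d=imaging.capture('top')
for n in ['base_grey','base_red','base_yellow','base_blue']:
    for o in finder.outline_of('top',n)[:1]:
        h=cv2.convexHull(np.argwhere(o['pixels'])[:,::-1].astype(np.float32))
        w=np.array([ray(d,p[0],.020)[:2] for p in h],np.float32); print(n,o['confidence'],cv2.minEnclosingCircle(w),(w.min(0)+w.max(0))/2)
a=np.linspace(0,2*np.pi,100); out=[]
for c in('top','scene'):
    d=imaging.capture(c); S=6
    row=[]
    for n,g in G.items():
        u=proj(d,np.array([*g,.03])); x0,y0=(u-32).astype(int)
        im=cv2.resize(d['frame'][y0:y0+64,x0:x0+64,::-1],None,fx=3,fy=3,interpolation=cv2.INTER_CUBIC)
        for r,z,k in((.031,.02,(0,255,0)),(.016,.049,(255,0,255))):
            P=[(proj(d,np.array([g[0]+r*np.cos(t),g[1]+r*np.sin(t),z]))-[x0,y0]+.5)*3 for t in a]
            cv2.polylines(im,[np.int32(P)],True,k,1)
        row.append(im)
    out.append(np.hstack(row))
cv2.imwrite('pics/ov.png',np.vstack(out))
E
```

```text
base_grey 0.6 ((0.44361281394958496, 0.027446553111076355), 0.029431117698550224) [0.44349235 0.02708741]
base_red 0.71 ((0.468736857175827, 0.1957857459783554), 0.029321515932679176) [0.4687994  0.19587219]
base_yellow 0.85 ((0.42198696732521057, -0.22522945702075958), 0.029866356402635574) [ 0.42184854 -0.22524421]
base_blue 0.51 ((0.5967828035354614, 0.08900674432516098), 0.031059183180332184) [0.59569013 0.09059221]
```

View pics/ov.png

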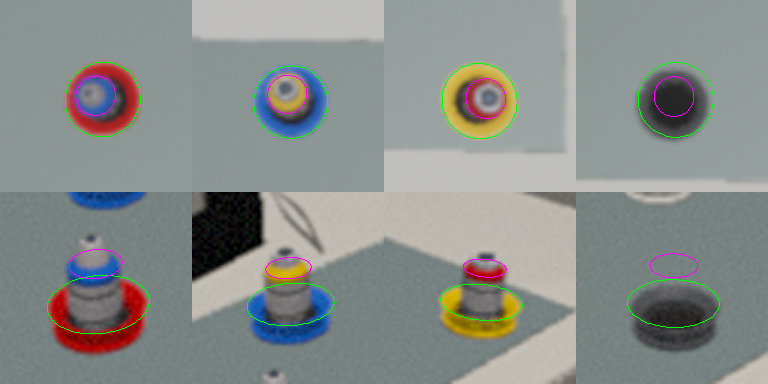

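The rims fit. The base centres come out at red (.466,.199), blue (.595,.092), yellow (.423,-.224) and grey (.444,.028). Plan: yellow→grey, blue→blue, red→red, then yellow→yellow. First move turns the tool to line up with the world axes and approaches yellow.

>>> play_rows(motion=[[[-0.034, -0.021, 0.005, 0, 0, -6], [-0.068, -0.043, 0.01, 0, 0, -12], [-0.101, -0.064, 0.015, 0, 0, -19], [-0.135, -0.086, 0.02, 0, 0, -19], [-0.169, -0.107, 0.025, 0, 0, -19], [-0.203, -0.128, 0.03, 0, 0, -19], [-0.24, -0.15, 0.035, 0, 0, -19], [-0.27, -0.171, 0.04, 0, 0, -19]]], fingers=0.06)

```text
time_s: 2.22
position: [0.4049, 0.3398, 0.2014]
tcp_rot: [[-1.0, 0.0, 0.002], [0.0, 1.0, 0.001], [-0.002, 0.001, -1.0]]
force: [1.0, 0.8, 0.4]
opening: 0.693
grasp_force: 0.0
```

>>> play_rows(motion=[[[-0.024, -0.031, 0.009, 0, 0, 0], [-0.048, -0.062, 0.018, 0, 0, 0], [-0.072, -0.093, 0.027, 0, 0, 0], [-0.095, -0.124, 0.036, 0, 0, 0], [-0.12, -0.155, 0.045, 0, 0, 0], [-0.145, -0.19, 0.054, 0, 0, 0], [-0.17, -0.222, 0.063, 0, 0, 0], [-0.19, -0.248, 0.071, 0, 0, 0]]])

```text
time_s: 2.88
position: [0.5949, 0.0907, 0.1299]
tcp_rot: [[-1.0, 0.001, 0.001], [0.001, 1.0, -0.0], [-0.001, -0.0, -1.0]]
force: [-0.5, 0.4, 0.2]
opening: 0.687
grasp_force: 0.0
```

>>> play_rows(motion=[[[0, 0, 0, 0, 0, 0], [0, 0, 0, 0, 0, 0], [0, 0, 0, 0, 0, 0]]])

```text
time_s: 3.13
position: [0.5924, 0.0934, 0.13]
tcp_rot: [[-1.0, 0.001, -0.001], [0.001, 1.0, 0.0], [0.001, 0.0, -1.0]]
force: [0.5, 0.3, 0.4]
opening: 0.692
grasp_force: 0.0
```

>>> play_rows(motion=[[[0, 0, 0.015, 0, 0, 0], [0, 0, 0.032, 0, 0, 0], [0, 0, 0.05, 0, 0, 0], [0, 0, 0.065, 0, 0, 0], [0, 0, 0.078, 0, 0, 0], [0, 0, 0.086, 0, 0, 0], [0, 0, 0.086, 0, 0, 0], [0, 0, 0.086, 0, 0, 0]]])

```text
time_s: 3.8
position: [0.5928, 0.0939, 0.0443]
tcp_rot: [[-1.0, -0.001, -0.0], [-0.001, 1.0, 0.0], [0.0, 0.0, -1.0]]
force: [-0.8, 0.3, -0.1]
opening: 0.693
grasp_force: 0.0
```

>>> play_rows(motion=[[[0, 0, 0, 0, 0, 0], [0, 0, 0, 0, 0, 0], [0, 0, 0, 0, 0, 0], [0, 0, 0, 0, 0, 0], [0, 0, 0, 0, 0, 0], [0, 0, 0, 0, 0, 0], [0, 0, 0, 0, 0, 0], [0, 0, 0, 0, 0, 0]]], fingers=0.02)

```text
time_s: 4.47
position: [0.5934, 0.0928, 0.0447]
tcp_rot: [[-1.0, 0.0, 0.001], [0.0, 1.0, -0.0], [-0.001, -0.0, -1.0]]
force: [-0.4, -3.1, 3.6]
opening: 0.35
grasp_force: 30.0
```

>>> play_rows(motion=[[[0, 0, -0.006, 0, 0, 0], [0, 0, -0.018, 0, 0, 0], [0, 0, -0.034, 0, 0, 0], [0, 0, -0.052, 0, 0, 0], [0, 0, -0.07, 0, 0, 0], [0, 0, -0.084, 0, 0, 0], [0, 0, -0.09, 0, 0, 0], [0, 0, -0.09, 0, 0, 0]]])

```text
time_s: 5.13
position: [0.594, 0.0935, 0.1363]
tcp_rot: [[-1.0, 0.0, 0.004], [0.0, 1.0, 0.0], [-0.004, 0.0, -1.0]]
force: [0.2, -0.6, -2.0]
opening: 0.355
grasp_force: 30.0
```

>>> play_rows(motion=[[[0.01, -0.004, 0, 0, 0, 0], [0.033, -0.014, 0, 0, 0, 0], [0.06, -0.026, 0, 0, 0, 0], [0.09, -0.039, 0, 0, 0, 0], [0.117, -0.051, 0, 0, 0, 0], [0.14, -0.061, 0, 0, 0, 0], [0.15, -0.065, 0, 0, 0, 0], [0.15, -0.065, 0, 0, 0, 0]]])

```text
time_s: 5.8
position: [0.4398, 0.0283, 0.1337]
tcp_rot: [[-1.0, 0.002, -0.005], [0.002, 1.0, 0.001], [0.005, 0.001, -1.0]]
force: [-0.3, 0.2, -1.9]
opening: 0.35
grasp_force: 30.0
```

```bash
python3 - <<'E'
from loc import *
print(np.mean([bot.read_state()['position'] for _ in range(1)],0),bot.read_state()['opening'])
o=[]
for c in('scene','top'):
    d=imaging.capture(c); u=proj(d,np.array([.444,.028,.1])).astype(int)
    o.append(cv2.resize(d['frame'][u[1]-60:u[1]+60,u[0]-60:u[0]+60,::-1],(390,390),interpolation=2))
cv2.imwrite('pics/a.png',np.hstack(o))
E
```

```text
[0.43978552 0.02825136 0.13368241] 0.3499484452968643
```

View pics/a.png

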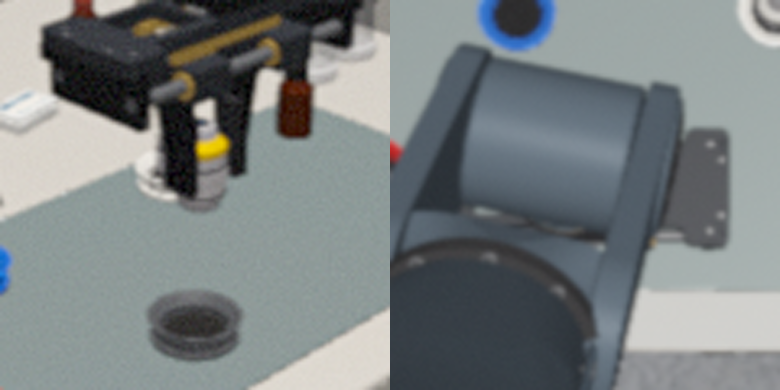

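Yellow is held upright above the grey base, and the blue base (515,15 in the crop) is empty. I'll let the arm settle and refine the blue centre.

>>> play_rows(motion=[[[0, 0, 0, 0, 0, 0], [0, 0, 0, 0, 0, 0], [0, 0, 0, 0, 0, 0]]])

```text
time_s: 6.15
position: [0.4445, 0.0285, 0.1342]
tcp_rot: [[-1.0, -0.001, 0.001], [-0.001, 1.0, -0.0], [-0.001, -0.0, -1.0]]
force: [-0.6, 0.5, -1.8]
opening: 0.355
grasp_force: 30.0
```

```bash
cat > st.py <<'E'
from loc import *
P=[]
for _ in range(6):
    imaging.capture('top'); P.append(bot.read_state()['position'])
print('tcp',np.round(np.mean(P,0),4),np.round(np.std(P,0),4))
E
python3 - <<'E'
import st
from loc import *
for c in('top','scene'):
    d=imaging.capture(c); m=mask(d,'blue',(.595,.092),26); h=cv2.convexHull(np.argwhere(m)[:,::-1].astype(np.float32))
    w=np.array([ray(d,p[0],.020)[:2] for p in h],np.float32); print(c,cv2.minEnclosingCircle(w))
E
```

```text
tcp [0.4436 0.0284 0.1342] [0.0003 0.     0.    ]
top ((0.5959106087684631, 0.09068834036588669), 0.030110454186797142)
scene ((0.6244016885757446, 0.08183948695659637), 0.08547094464302063)
```

>>> play_rows(motion=[[[0, 0, 0.012, 0, 0, 0], [0, 0, 0.03, 0, 0, 0], [0, 0, 0.048, 0, 0, 0], [0, 0, 0.064, 0, 0, 0], [0, 0, 0.076, 0, 0, 0], [0, 0, 0.084, 0, 0, 0], [0, 0, 0.0885, 0, 0, 0], [0, 0, 0.0885, 0, 0, 0]]])

```text
time_s: 7.22
position: [0.443, 0.0282, 0.0453]
tcp_rot: [[-1.0, 0.0, -0.001], [0.0, 1.0, 0.0], [0.001, 0.0, -1.0]]
force: [-0.5, -0.2, -2.2]
opening: 0.349
grasp_force: 30.0
```

>>> play_rows(motion=[[[0, 0, 0, 0, 0, 0], [0, 0, 0, 0, 0, 0], [0, 0, 0, 0, 0, 0], [0, 0, 0, 0, 0, 0]]])

```text
time_s: 7.55
position: [0.4434, 0.0282, 0.0462]
tcp_rot: [[-1.0, 0.0, 0.001], [0.0, 1.0, -0.0], [-0.001, -0.0, -1.0]]
force: [0.4, -0.3, -2.0]
opening: 0.352
grasp_force: 30.0
```

Not yet touching down; lower 1.5 mm, then release.

>>> play_rows(motion=[[[0, 0, 0.0015, 0, 0, 0], [0, 0, 0.0015, 0, 0, 0], [0, 0, 0.0015, 0, 0, 0]]])

```text
time_s: 7.8
position: [0.4435, 0.0282, 0.0446]
tcp_rot: [[-1.0, 0.0, 0.001], [0.0, 1.0, -0.0], [-0.001, -0.0, -1.0]]
force: [-0.5, -0.2, 4.0]
opening: 0.349
grasp_force: 30.0
```

>>> play_rows(motion=[[[0, 0, 0, 0, 0, 0], [0, 0, 0, 0, 0, 0], [0, 0, 0, 0, 0, 0], [0, 0, 0, 0, 0, 0], [0, 0, 0, 0, 0, 0], [0, 0, 0, 0, 0, 0]]], fingers=0.06)

```text
time_s: 8.3
position: [0.443, 0.0283, 0.0442]
tcp_rot: [[-1.0, 0.0, -0.0], [0.0, 1.0, 0.0], [0.0, 0.0, -1.0]]
force: [-0.3, -0.2, 0.0]
opening: 0.662
grasp_force: 0.0
```

>>> play_rows(motion=[[[0, 0, -0.012, 0, 0, 0], [0, 0, -0.03, 0, 0, 0], [0, 0, -0.05, 0, 0, 0], [0, 0, -0.07, 0, 0, 0], [0, 0, -0.085, 0, 0, 0], [0, 0, -0.09, 0, 0, 0], [0, 0, -0.09, 0, 0, 0]]])

```text
time_s: 8.88
position: [0.4438, 0.0282, 0.1353]
tcp_rot: [[-1.0, 0.0, 0.003], [0.0, 1.0, -0.001], [-0.003, -0.001, -1.0]]
force: [-1.0, -0.6, 0.4]
opening: 0.688
grasp_force: 0.0
```

>>> play_rows(motion=[[[-0.002, 0.012, 0, 0, 0, 0], [-0.006, 0.04, 0, 0, 0, 0], [-0.01, 0.075, 0, 0, 0, 0], [-0.015, 0.11, 0, 0, 0, 0], [-0.019, 0.14, 0, 0, 0, 0], [-0.022, 0.162, 0, 0, 0, 0], [-0.0225, 0.171, 0, 0, 0, 0], [-0.0225, 0.171, 0, 0, 0, 0]]])

```text
time_s: 9.55
position: [0.465, 0.2007, 0.1331]
tcp_rot: [[-1.0, -0.003, -0.002], [-0.003, 1.0, -0.0], [0.002, -0.0, -1.0]]
force: [0.3, 0.7, -0.1]
opening: 0.69
grasp_force: 0.0
```

>>> play_rows(motion=[[[0, 0, 0, 0, 0, 0], [0, 0, 0.012, 0, 0, 0], [0, 0, 0.03, 0, 0, 0], [0, 0, 0.05, 0, 0, 0], [0, 0, 0.068, 0, 0, 0], [0, 0, 0.082, 0, 0, 0], [0, 0, 0.09, 0, 0, 0], [0, 0, 0.09, 0, 0, 0]]])

```text
time_s: 10.22
position: [0.4644, 0.1976, 0.0426]
tcp_rot: [[-1.0, 0.002, -0.004], [0.002, 1.0, -0.001], [0.004, -0.001, -1.0]]
force: [-0.2, -0.6, 0.2]
opening: 0.688
grasp_force: 0.0
```

```bash
python3 - <<'E'
import st
from loc import *
o=[]
d=imaging.capture('scene')
for g in((.444,.028),(.466,.199)):
    u=proj(d,np.array([*g,.06])).astype(int)
    o.append(cv2.resize(d['frame'][u[1]-45:u[1]+45,u[0]-45:u[0]+45,::-1],(390,390),interpolation=2))
cv2.imwrite('pics/b.png',np.hstack(o))
E
```

```text
tcp [0.4658 0.1987 0.0446] [0.0004 0.0004 0.0006]
```

View pics/b.png

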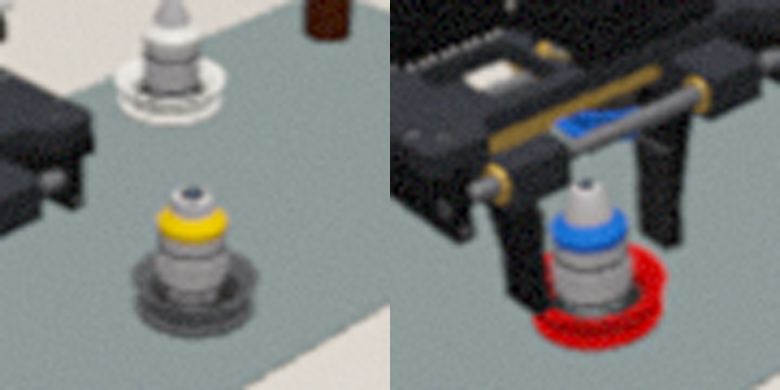

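Yellow is seated upright in the grey base (195,260), and the fingers straddle blue (590,270). Grip and lift.

>>> play_rows(motion=[[[0, 0, 0, 0, 0, 0], [0, 0, 0, 0, 0, 0], [0, 0, 0, 0, 0, 0], [0, 0, 0, 0, 0, 0], [0, 0, 0, 0, 0, 0], [0, 0, 0, 0, 0, 0], [0, 0, 0, 0, 0, 0], [0, 0, 0, 0, 0, 0]]], fingers=0.02)

```text
time_s: 11.23
position: [0.4656, 0.1994, 0.0443]
tcp_rot: [[-1.0, 0.0, 0.0], [0.0, 1.0, 0.0], [-0.0, 0.0, -1.0]]
force: [0.8, 0.5, 0.5]
opening: 0.349
grasp_force: 30.0
```

>>> play_rows(motion=[[[0, 0, -0.006, 0, 0, 0], [0, 0, -0.018, 0, 0, 0], [0, 0, -0.034, 0, 0, 0], [0, 0, -0.052, 0, 0, 0], [0, 0, -0.07, 0, 0, 0], [0, 0, -0.084, 0, 0, 0], [0, 0, -0.09, 0, 0, 0], [0, 0, -0.09, 0, 0, 0]]])

```text
time_s: 11.9
position: [0.4663, 0.1994, 0.1356]
tcp_rot: [[-1.0, -0.0, 0.003], [-0.0, 1.0, 0.0], [-0.003, 0.0, -1.0]]
force: [-0.3, 0.4, -2.0]
opening: 0.35
grasp_force: 30.0
```

```bash
python3 st.py
```

```text
tcp [0.4651 0.1991 0.1337] [0.0003 0.0001 0.0005]
```

>>> play_rows(motion=[[[-0.008, -0.007, 0, 0, 0, 0], [-0.028, -0.023, 0, 0, 0, 0], [-0.052, -0.043, 0, 0, 0, 0], [-0.078, -0.064, 0, 0, 0, 0], [-0.102, -0.084, 0, 0, 0, 0], [-0.12, -0.099, 0, 0, 0, 0], [-0.13, -0.1075, 0, 0, 0, 0], [-0.13, -0.1075, 0, 0, 0, 0]]])

```text
time_s: 12.87
position: [0.5985, 0.0891, 0.1339]
tcp_rot: [[-1.0, 0.003, 0.003], [0.003, 1.0, -0.001], [-0.003, -0.001, -1.0]]
force: [-0.2, 0.9, -2.4]
opening: 0.354
grasp_force: 30.0
```

>>> play_rows(motion=[[[0, 0, 0, 0, 0, 0], [0, 0, 0.012, 0, 0, 0], [0, 0, 0.03, 0, 0, 0], [0, 0, 0.045, 0, 0, 0], [0, 0, 0.06, 0, 0, 0], [0, 0, 0.07, 0, 0, 0], [0, 0, 0.07, 0, 0, 0], [0, 0, 0.07, 0, 0, 0]]])

```text
time_s: 13.53
position: [0.5942, 0.0926, 0.0634]
tcp_rot: [[-1.0, -0.001, -0.003], [-0.001, 1.0, 0.0], [0.003, 0.0, -1.0]]
force: [-0.6, 0.2, -1.6]
opening: 0.35
grasp_force: 30.0
```

```bash
python3 st.py
```

```text
tcp [0.5959 0.092  0.065 ] [0.0004 0.0002 0.0003]
```

>>> play_rows(motion=[[[0, 0, 0.006, 0, 0, 0], [0, 0, 0.012, 0, 0, 0], [0, 0, 0.017, 0, 0, 0], [0, 0, 0.02, 0, 0, 0], [0, 0, 0.0205, 0, 0, 0], [0, 0, 0.0205, 0, 0, 0], [0, 0, 0.0205, 0, 0, 0]]])

```text
time_s: 14.42
position: [0.5951, 0.0917, 0.0443]
tcp_rot: [[-1.0, 0.0, -0.001], [0.0, 1.0, -0.0], [0.001, -0.0, -1.0]]
force: [-1.9, 0.6, 5.2]
opening: 0.35
grasp_force: 30.0
```

>>> play_rows(motion=[[[0, 0, 0, 0, 0, 0], [0, 0, 0, 0, 0, 0], [0, 0, 0, 0, 0, 0], [0, 0, 0, 0, 0, 0], [0, 0, 0, 0, 0, 0], [0, 0, 0, 0, 0, 0]]], fingers=0.06)

```text
time_s: 14.92
position: [0.5956, 0.0917, 0.0436]
tcp_rot: [[-1.0, 0.0, -0.0], [0.0, 1.0, 0.0], [0.0, 0.0, -1.0]]
force: [-0.2, -1.1, 0.1]
opening: 0.666
grasp_force: 0.0
```

>>> play_rows(motion=[[[0, 0, -0.012, 0, 0, 0], [0, 0, -0.03, 0, 0, 0], [0, 0, -0.05, 0, 0, 0], [0, 0, -0.07, 0, 0, 0], [0, 0, -0.085, 0, 0, 0], [0, 0, -0.09, 0, 0, 0], [0, 0, -0.09, 0, 0, 0]]])

```text
time_s: 15.5
position: [0.5967, 0.0917, 0.1359]
tcp_rot: [[-1.0, 0.0, 0.004], [0.0, 1.0, -0.0], [-0.004, -0.0, -1.0]]
force: [0.4, 0.1, -0.6]
opening: 0.688
grasp_force: 0.0
```

```bash
python3 st.py
```

```text
tcp [0.595  0.0917 0.1332] [0.0004 0.     0.0007]
```

>>> play_rows(motion=[[[0.008, -0.014, 0, 0, 0, 0], [0.024, -0.044, 0, 0, 0, 0], [0.042, -0.077, 0, 0, 0, 0], [0.06, -0.11, 0, 0, 0, 0], [0.076, -0.14, 0, 0, 0, 0], [0.09, -0.166, 0, 0, 0, 0], [0.1, -0.184, 0, 0, 0, 0], [0.11, -0.202, 0, 0, 0, 0]]])

```text
time_s: 16.47
position: [0.4844, -0.1115, 0.1331]
tcp_rot: [[-1.0, 0.001, -0.001], [0.001, 1.0, 0.001], [0.001, 0.001, -1.0]]
force: [0.2, 0.2, -0.2]
opening: 0.689
grasp_force: 0.0
```

>>> play_rows(motion=[[[0.012, -0.022, 0, 0, 0, 0], [0.027, -0.05, 0, 0, 0, 0], [0.042, -0.078, 0, 0, 0, 0], [0.054, -0.1, 0, 0, 0, 0], [0.062, -0.114, 0, 0, 0, 0], [0.062, -0.114, 0, 0, 0, 0], [0.062, -0.114, 0, 0, 0, 0], [0.062, -0.114, 0, 0, 0, 0]]])

```text
time_s: 17.13
position: [0.4234, -0.2235, 0.1334]
tcp_rot: [[-1.0, 0.0, -0.001], [0.0, 1.0, 0.001], [0.001, 0.001, -1.0]]
force: [-0.1, -0.6, 0.2]
opening: 0.689
grasp_force: 0.0
```

```bash
python3 - <<'E'
import st
from loc import *
o=[]
d=imaging.capture('scene')
for g in((.595,.092),(.423,-.2245)):
    u=proj(d,np.array([*g,.06])).astype(int)
    o.append(cv2.resize(d['frame'][u[1]-45:u[1]+45,u[0]-45:u[0]+45,::-1],(390,390),interpolation=2))
cv2.imwrite('pics/c.png',np.hstack(o))
E
```

```text
tcp [ 0.4238 -0.2233  0.1336] [0.0001 0.0001 0.0001]
```

View pics/c.png

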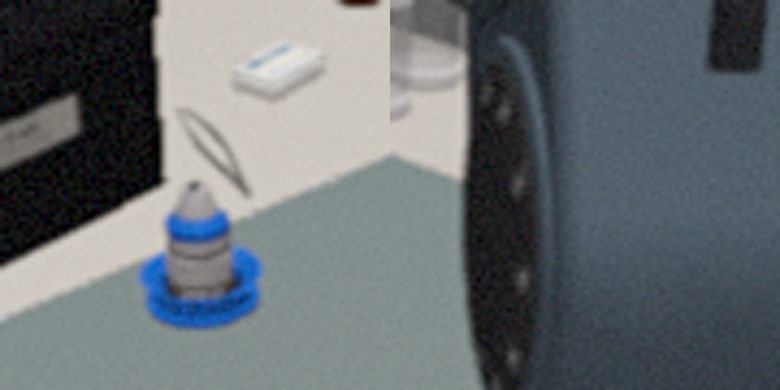

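Blue is seated in the blue base (200,260), while the arm hides the red objective from this camera. Now descend on red, grip and lift.

>>> play_rows(motion=[[[0, 0, 0.012, 0, 0, 0], [0, 0.0, 0.03, 0, 0, 0], [0, 0, 0.05, 0, 0, 0], [0, 0, 0.068, 0, 0, 0], [0, 0, 0.082, 0, 0, 0], [0, -0.001, 0.089, 0, 0, 0], [0, -0.001, 0.089, 0, 0, 0], [0, -0.001, 0.089, 0, 0, 0]]])

```text
time_s: 18.15
position: [0.4237, -0.2252, 0.0448]
tcp_rot: [[-1.0, 0.0, -0.0], [0.0, 1.0, 0.0], [0.0, 0.0, -1.0]]
force: [-0.7, -0.1, -0.1]
opening: 0.692
grasp_force: 0.0
```

>>> play_rows(motion=[[[0, 0, 0, 0, 0, 0], [0, 0, 0, 0, 0, 0], [0, 0, 0, 0, 0, 0], [0, 0, 0, 0, 0, 0], [0, 0, 0, 0, 0, 0], [0, 0, 0, 0, 0, 0], [0, 0, 0, 0, 0, 0], [0, 0, 0, 0, 0, 0]]], fingers=0.02)

```text
time_s: 18.82
position: [0.4237, -0.2254, 0.0451]
tcp_rot: [[-1.0, 0.0, 0.001], [0.0, 1.0, -0.001], [-0.001, -0.001, -1.0]]
force: [-0.3, -0.1, 5.2]
opening: 0.346
grasp_force: 30.0
```

>>> play_rows(motion=[[[0, 0, -0.006, 0, 0, 0], [0, 0, -0.018, 0, 0, 0], [0, 0, -0.034, 0, 0, 0], [0, 0, -0.052, 0, 0, 0], [0, 0, -0.07, 0, 0, 0], [0, 0, -0.084, 0, 0, 0], [0, 0, -0.09, 0, 0, 0], [0, 0, -0.09, 0, 0, 0]]])

```text
time_s: 19.48
position: [0.4241, -0.2256, 0.136]
tcp_rot: [[-1.0, 0.0, 0.002], [0.0, 1.0, -0.002], [-0.002, -0.002, -1.0]]
force: [-0.1, 0.2, -1.1]
opening: 0.351
grasp_force: 30.0
```

```bash
python3 st.py
```

```text
tcp [ 0.4231 -0.2249  0.1342] [0.0002 0.0002 0.0005]
```

>>> play_rows(motion=[[[-0.001, 0.012, 0, 0, 0, 0], [-0.004, 0.038, 0, 0, 0, 0], [-0.007, 0.07, 0, 0, 0, 0], [-0.01, 0.102, 0, 0, 0, 0], [-0.014, 0.134, 0, 0, 0, 0], [-0.017, 0.166, 0, 0, 0, 0], [-0.02, 0.198, 0, 0, 0, 0], [-0.023, 0.229, 0, 0, 0, 0]]])

```text
time_s: 20.45
position: [0.4456, 0.0062, 0.1344]
tcp_rot: [[-1.0, 0.0, -0.002], [0.0, 1.0, 0.001], [0.002, 0.001, -1.0]]
force: [0.5, -0.7, -1.1]
opening: 0.351
grasp_force: 30.0
```

>>> play_rows(motion=[[[-0.003, 0.032, 0, 0, 0, 0], [-0.007, 0.064, 0, 0, 0, 0], [-0.01, 0.096, 0, 0, 0, 0], [-0.013, 0.128, 0, 0, 0, 0], [-0.016, 0.156, 0, 0, 0, 0], [-0.018, 0.178, 0, 0, 0, 0], [-0.02, 0.192, 0, 0, 0, 0], [-0.02, 0.195, 0, 0, 0, 0]]])

```text
time_s: 21.12
position: [0.466, 0.2016, 0.1343]
tcp_rot: [[-1.0, -0.003, -0.0], [-0.003, 1.0, 0.001], [0.0, 0.001, -1.0]]
force: [0.2, -0.6, -0.8]
opening: 0.353
grasp_force: 30.0
```

>>> play_rows(motion=[[[0, 0, 0, 0, 0, 0], [0, 0, 0.012, 0, 0, 0], [0, 0, 0.03, 0, 0, 0], [0, 0, 0.045, 0, 0, 0], [0, 0, 0.06, 0, 0, 0], [0, 0, 0.07, 0, 0, 0], [0, 0, 0.07, 0, 0, 0], [0, 0, 0.07, 0, 0, 0]]])

```text
time_s: 21.78
position: [0.4661, 0.198, 0.0644]
tcp_rot: [[-1.0, 0.001, -0.002], [0.001, 1.0, -0.0], [0.002, -0.0, -1.0]]
force: [0.0, 0.6, -1.9]
opening: 0.348
grasp_force: 30.0
```

```bash
python3 st.py
```

```text
tcp [0.467  0.1986 0.0654] [0.0002 0.0002 0.0002]
```

>>> play_rows(motion=[[[0, 0, 0.006, 0, 0, 0], [0, 0, 0.012, 0, 0, 0], [0, 0, 0.017, 0, 0, 0], [0, 0, 0.02, 0, 0, 0], [0, 0, 0.0205, 0, 0, 0], [0, 0, 0.0205, 0, 0, 0], [0, 0, 0.0205, 0, 0, 0]]])

```text
time_s: 22.67
position: [0.4662, 0.1987, 0.045]
tcp_rot: [[-1.0, -0.0, -0.0], [-0.0, 1.0, -0.0], [0.0, -0.0, -1.0]]
force: [-1.7, -0.3, 11.4]
opening: 0.348
grasp_force: 30.1
```

>>> play_rows(motion=[[[0, 0, 0, 0, 0, 0], [0, 0, 0, 0, 0, 0], [0, 0, 0, 0, 0, 0], [0, 0, 0, 0, 0, 0], [0, 0, 0, 0, 0, 0], [0, 0, 0, 0, 0, 0]]], fingers=0.06)

```text
time_s: 23.17
position: [0.4666, 0.1987, 0.044]
tcp_rot: [[-1.0, 0.0, -0.0], [0.0, 1.0, -0.0], [0.0, -0.0, -1.0]]
force: [0.2, -0.6, 0.4]
opening: 0.666
grasp_force: 0.0
```

>>> play_rows(motion=[[[0, 0, -0.012, 0, 0, 0], [0, 0, -0.03, 0, 0, 0], [0, 0, -0.05, 0, 0, 0], [0, 0, -0.07, 0, 0, 0], [0, 0, -0.085, 0, 0, 0], [0, 0, -0.09, 0, 0, 0], [0, 0, -0.09, 0, 0, 0]]])

```text
time_s: 23.75
position: [0.4674, 0.199, 0.1353]
tcp_rot: [[-1.0, 0.0, 0.003], [0.0, 1.0, 0.001], [-0.003, 0.001, -1.0]]
force: [-0.9, 0.4, -1.0]
opening: 0.691
grasp_force: 0.0
```

```bash
python3 - <<'E'
import st
from loc import *
o=[]
d=imaging.capture('scene')
for g in((.466,.199),(.444,.028)):
    u=proj(d,np.array([*g,.06])).astype(int)
    o.append(cv2.resize(d['frame'][u[1]-45:u[1]+45,u[0]-45:u[0]+45,::-1],(390,390),interpolation=2))
cv2.imwrite('pics/d.png',np.hstack(o))
E
```

```text
tcp [0.4661 0.1987 0.1335] [0.0003 0.0001 0.0004]
```

View pics/d.png

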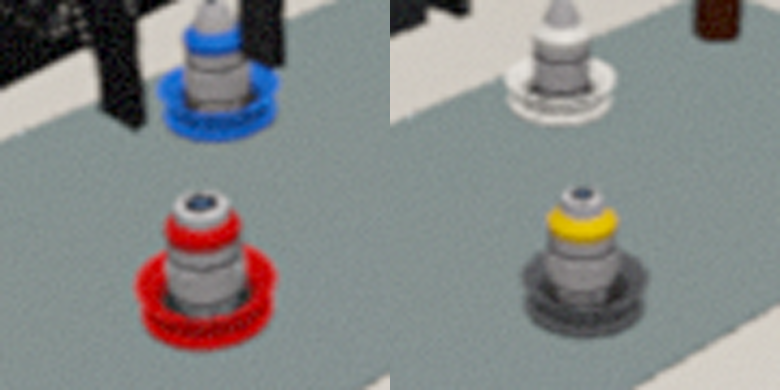

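Red is seated in the red base (205,270). Yellow still stands upright in grey (580,260), so I'll fetch it from (.4435,.028).

>>> play_rows(motion=[[[0.002, -0.012, 0, 0, 0, 0], [0.006, -0.04, 0, 0, 0, 0], [0.01, -0.075, 0, 0, 0, 0], [0.015, -0.11, 0, 0, 0, 0], [0.019, -0.14, 0, 0, 0, 0], [0.022, -0.162, 0, 0, 0, 0], [0.0225, -0.1705, 0, 0, 0, 0], [0.0225, -0.1705, 0, 0, 0, 0]]])

```text
time_s: 24.77
position: [0.4439, 0.0263, 0.1341]
tcp_rot: [[-1.0, 0.004, -0.0], [0.004, 1.0, -0.0], [0.0, -0.0, -1.0]]
force: [-0.3, 0.7, 0.8]
opening: 0.69
grasp_force: 0.0
```

>>> play_rows(motion=[[[0, 0, 0, 0, 0, 0], [0, 0, 0.012, 0, 0, 0], [0, 0, 0.03, 0, 0, 0], [0, 0, 0.05, 0, 0, 0], [0, 0, 0.068, 0, 0, 0], [0, 0, 0.082, 0, 0, 0], [0, 0, 0.089, 0, 0, 0], [0, 0, 0.089, 0, 0, 0]]])

```text
time_s: 25.43
position: [0.4433, 0.0295, 0.044]
tcp_rot: [[-1.0, -0.002, -0.003], [-0.002, 1.0, 0.001], [0.003, 0.001, -1.0]]
force: [0.7, -0.8, 0.9]
opening: 0.691
grasp_force: 0.0
```

>>> play_rows(motion=[[[0, 0, 0, 0, 0, 0], [0, 0, 0, 0, 0, 0], [0, 0, 0, 0, 0, 0], [0, 0, 0, 0, 0, 0], [0, 0, 0, 0, 0, 0], [0, 0, 0, 0, 0, 0], [0, 0, 0, 0, 0, 0], [0, 0, 0, 0, 0, 0]]], fingers=0.02)

```text
time_s: 26.1
position: [0.4444, 0.0282, 0.0458]
tcp_rot: [[-1.0, 0.0, 0.001], [0.0, 1.0, -0.0], [-0.001, -0.0, -1.0]]
force: [-0.2, 1.3, 6.9]
opening: 0.345
grasp_force: 30.0
```

>>> play_rows(motion=[[[0, 0, -0.006, 0, 0, 0], [0, 0, -0.018, 0, 0, 0], [0, 0, -0.034, 0, 0, 0], [0, 0, -0.052, 0, 0, 0], [0, 0, -0.07, 0, 0, 0], [0, 0, -0.084, 0, 0, 0], [0, 0, -0.09, 0, 0, 0], [0, 0, -0.09, 0, 0, 0]]])

```text
time_s: 26.77
position: [0.4446, 0.0282, 0.1364]
tcp_rot: [[-1.0, 0.0, 0.002], [0.0, 1.0, -0.001], [-0.002, -0.001, -1.0]]
force: [0.4, 0.2, -2.0]
opening: 0.35
grasp_force: 30.0
```

```bash
python3 st.py; python3 - <<'E'
from loc import *
d=imaging.capture('top'); m=mask(d,'yellow',(.423,-.2245),26); h=cv2.convexHull(np.argwhere(m)[:,::-1].astype(np.float32))
w=np.array([ray(d,p[0],.020)[:2] for p in h],np.float32); print(cv2.minEnclosingCircle(w))
E
```

```text
tcp [0.4435 0.0283 0.1347] [0.0003 0.     0.0004]
((0.42413997650146484, -0.2246362864971161), 0.02898247167468071)
```

>>> play_rows(motion=[[[0.001, -0.014, 0, 0, 0, 0], [0.004, -0.046, 0, 0, 0, 0], [0.007, -0.085, 0, 0, 0, 0], [0.01, -0.124, 0, 0, 0, 0], [0.013, -0.163, 0, 0, 0, 0], [0.016, -0.2, 0, 0, 0, 0], [0.019, -0.235, 0, 0, 0, 0], [0.02, -0.253, 0, 0, 0, 0]]])

```text
time_s: 27.78
position: [0.4243, -0.2293, 0.1349]
tcp_rot: [[-1.0, 0.003, 0.001], [0.003, 1.0, -0.002], [-0.001, -0.002, -1.0]]
force: [0.2, -0.8, -2.1]
opening: 0.352
grasp_force: 30.0
```

>>> play_rows(motion=[[[0, 0, 0, 0, 0, 0], [0, 0, 0.012, 0, 0, 0], [0, 0, 0.03, 0, 0, 0], [0, 0, 0.045, 0, 0, 0], [0, 0, 0.06, 0, 0, 0], [0, 0, 0.07, 0, 0, 0], [0, 0, 0.07, 0, 0, 0], [0, 0, 0.07, 0, 0, 0]]])

```text
time_s: 28.45
position: [0.4237, -0.2239, 0.0647]
tcp_rot: [[-1.0, -0.0, -0.002], [-0.0, 1.0, 0.001], [0.002, 0.001, -1.0]]
force: [0.9, 0.1, -1.1]
opening: 0.352
grasp_force: 30.0
```

```bash
python3 st.py
```

```text
tcp [ 0.4244 -0.2248  0.0658] [0.0001 0.0002 0.0003]
```

>>> play_rows(motion=[[[0, 0, 0.006, 0, 0, 0], [0, 0, 0.012, 0, 0, 0], [0, 0, 0.017, 0, 0, 0], [0, 0, 0.02, 0, 0, 0], [0, 0, 0.0205, 0, 0, 0], [0, 0, 0.0205, 0, 0, 0], [0, 0, 0.0205, 0, 0, 0]]])

```text
time_s: 29.33
position: [0.4238, -0.2245, 0.0456]
tcp_rot: [[-1.0, 0.0, -0.0], [0.0, 1.0, 0.0], [0.0, 0.0, -1.0]]
force: [-2.7, 1.5, 13.0]
opening: 0.349
grasp_force: 30.1
```

>>> play_rows(motion=[[[0, 0, 0, 0, 0, 0], [0, 0, 0, 0, 0, 0], [0, 0, 0, 0, 0, 0], [0, 0, 0, 0, 0, 0], [0, 0, 0, 0, 0, 0], [0, 0, 0, 0, 0, 0]]], fingers=0.06)

```text
time_s: 29.83
position: [0.424, -0.2247, 0.0445]
tcp_rot: [[-1.0, 0.0, -0.0], [0.0, 1.0, 0.0], [0.0, 0.0, -1.0]]
force: [0.2, -0.1, -0.2]
opening: 0.669
grasp_force: 0.0
```

>>> play_rows(motion=[[[0, 0, -0.012, 0, 0, 0], [0, 0, -0.03, 0, 0, 0], [0, 0, -0.05, 0, 0, 0], [0, 0, -0.07, 0, 0, 0], [0, 0, -0.09, 0, 0, 0], [0, 0, -0.11, 0, 0, 0], [0, 0, -0.12, 0, 0, 0]]])

```text
time_s: 30.42
position: [0.4247, -0.2252, 0.1667]
tcp_rot: [[-1.0, 0.0, 0.002], [0.0, 1.0, -0.002], [-0.002, -0.002, -1.0]]
force: [0.1, -0.7, 0.1]
opening: 0.687
grasp_force: 0.0
```

>>> play_rows(motion=[[[0, 0.014, 0, 0, 0, 0], [0, 0.046, 0, 0, 0, 0], [0, 0.085, 0, 0, 0, 0], [0, 0.124, 0, 0, 0, 0], [0, 0.163, 0, 0, 0, 0], [0, 0.2, 0, 0, 0, 0], [0, 0.235, 0, 0, 0, 0], [0, 0.25, 0, 0, 0, 0]]])

```text
time_s: 31.08
position: [0.4211, 0.0297, 0.1638]
tcp_rot: [[-1.0, -0.003, -0.004], [-0.003, 1.0, 0.002], [0.004, 0.002, -1.0]]
force: [-0.8, -0.3, -0.6]
opening: 0.686
grasp_force: 0.0
```

```bash
python3 - <<'E'
import st
from loc import *
o=[]
d=imaging.capture('scene');e=imaging.capture('top')
for d,g in((d,(.423,-.2245)),(e,(.423,-.2245))):
    u=proj(d,np.array([*g,.06])).astype(int)
    o.append(cv2.resize(d['frame'][u[1]-45:u[1]+45,u[0]-45:u[0]+45,::-1],(390,390),interpolation=2))
cv2.imwrite('pics/e.png',np.hstack(o))
E
```

```text
tcp [0.4228 0.027  0.1641] [0.001  0.002  0.0002]
```

View pics/e.png

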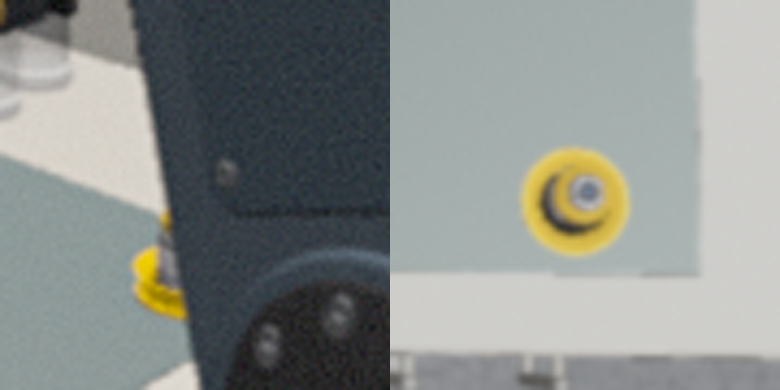

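Yellow stands in the yellow base (575,200 in the top crop). I'll move the arm clear for one last check.

>>> play_rows(motion=[[[0, 0.014, -0.01, 0, 0, 0], [0, 0.046, -0.02, 0, 0, 0], [0, 0.085, -0.03, 0, 0, 0], [0, 0.124, -0.04, 0, 0, 0], [0, 0.16, -0.05, 0, 0, 0], [0, 0.195, -0.05, 0, 0, 0], [0, 0.23, -0.05, 0, 0, 0], [0, 0.26, -0.05, 0, 0, 0]]])

```text
time_s: 32.15
position: [0.4246, 0.2866, 0.215]
tcp_rot: [[-1.0, 0.002, 0.001], [0.002, 1.0, 0.001], [-0.001, 0.001, -1.0]]
force: [0.6, -0.5, -0.3]
opening: 0.69
grasp_force: 0.0
```

>>> play_rows(motion=[[[0.01, 0.03, 0, 0, 0, 0], [0.02, 0.06, 0, 0, 0, 0], [0.03, 0.09, 0, 0, 0, 0], [0.04, 0.12, 0, 0, 0, 0], [0.045, 0.14, 0, 0, 0, 0], [0.05, 0.15, 0, 0, 0, 0], [0.05, 0.15, 0, 0, 0, 0], [0.05, 0.15, 0, 0, 0, 0]]])

```text
time_s: 32.82
position: [0.3743, 0.4343, 0.2143]
tcp_rot: [[-1.0, 0.0, -0.001], [0.0, 1.0, -0.001], [0.001, -0.001, -1.0]]
force: [0.2, 0.3, -0.5]
opening: 0.687
grasp_force: 0.0
```

```bash
python3 - <<'E'
import st
from loc import *
d=imaging.capture('scene'); cv2.imwrite('pics/f.png',cv2.resize(d['frame'][130:300,170:410,::-1],(800,567),interpolation=2))
E
```

```text
tcp [0.3747 0.4339 0.2147] [0.0001 0.0002 0.0001]
```

View pics/f.png

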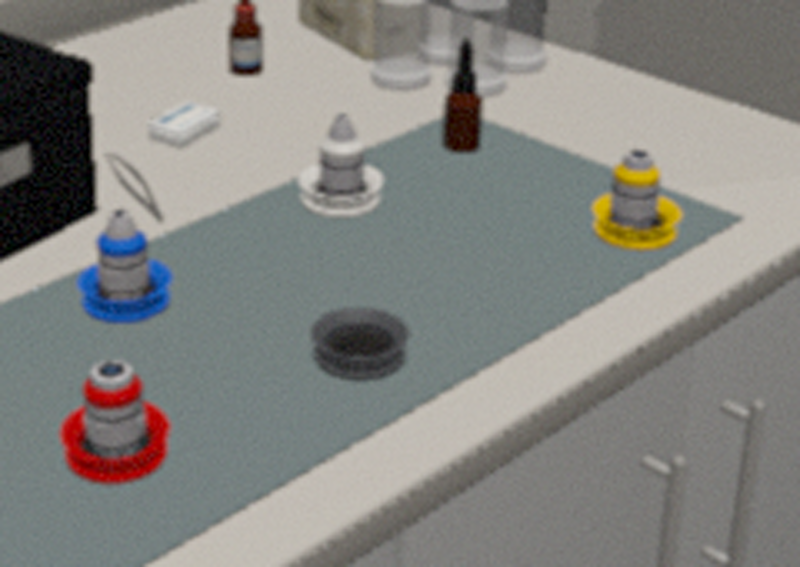

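All three stand upright in their own bases: red (115,420), blue (123,265) and yellow (637,205). The grey base is empty, and the white objective and the oil bottle have not moved.

```bash
python3 -c "
from rig import bot
print(bot.hand_in())"
```

```text
the job is handed in; nothing more can be done
None
```

Job handed in at about 33 s of the 134 s allowed: the red, yellow and blue objectives are each upright and seated in their own bases, the grey base is empty, and the white objective and oil bottle were not touched.

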